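Press home two dosing syringes and pull the clogged one

ROBOT

A 7-joint arm with a two-finger parallel gripper is mounted at the origin on a cart in front of the work surface, level with it; the furniture and walls round the work are solid. World frame = base frame: x ahead of the robot, y to its left, z up, the work surface at z = 0. Lengths are in m, angles in rad, forces in N, time in s.
With the tool pointing down it reaches from about 0.425 to 0.875 m from the base axis. Payload 4.7 kg.
Tool frame: the origin (TCP) lies midway between the tips of the shut fingers; the grasp point (between the pads) lies 19 mm behind it; z points along the fingers, y is the line along which they close (so a half turn about z gives the same grasp; the last joint's range is limited). The gripper opens to 87 mm and grips with 3 to 60 N. Pads are 19 mm wide; open, the fingers measure 117 mm over their backs; the gripper's body (75 mm by 190 mm) begins 51 mm behind the grasp point.
Start: joints at [-1.29, 0.321, -0.07, 1.45, 0.023, 1.371, -0.057], TCP at [0.171, 0.627, 0.223] pointing down, gripper open.
Joint ranges: [-2.86, 2.86], [-0.3, 2.09], [-1.38, 1.24], [0.06, 2.45], [-1.56, 4.7], [0.09, 2.05], [-2.69, 2.69]. Speed limits (rad/s): [2.57, 2.57, 3.14, 3.14, 3.14, 3.14, 3.14].

INTERFACE

Orientations are given as a rotation vector (axis times angle).
In Python, from bench import ctrl, camrig gives the robot as it stands (ctrl), with the cameras (camrig).
- The arm moves only by the tool inch_along, called after "Call:" as name([rows], argument=value, ...), one row to a line, values as JSON. Schema: {"type":"object","properties":{"segments":{"type":"array","items":{"type":"array","items":{"type":"array","items":{"type":"number"},"minItems":5,"maxItems":5},"minItems":1,"maxItems":20},"minItems":1,"maxItems":1},"clamp_n":{"type":"number"},"only":{"type":"string"},"quiet":{"type":"boolean"},"lines":{"type":"string"}},"required":["segments"],"additionalProperties":false}. segments is a list that holds a single list of rows (three levels of brackets), with 1 to 20 rows, each of 5 numbers: dx, dy, dz in units of 50 mm, then a turn about the tool's z in units of 0.05 rad, then the opening from 0.0 (shut) to 1.0 (fully open); each row is the pose to reach, as a shift and turn from the pose commanded when the call began, along the tool's axes at that moment; what a row does not reach only later rows make up. A row lasts 1/10 s, in which the tool goes at most 0.05 m and 0.15 rad, less where a joint would pass 70% of its speed; a pose out of reach is approached as far as the arm can. The fingers move at their own pace and stop on an object; clamp_n is the grip in N (left out, the last holds). Time passes only in rows, so rows that do not move let the fingers close. The tool returns the time, the measured TCP pose, the force, the opening and the grip force at its end. only (a regular expression) keeps the lines of the reply that match it, lines (a string "A,B") keeps lines A to B, and quiet returns only ok. Input that does not fit is refused with a message, and nothing moves.
- ctrl.get_state(): the state, without advancing time (a new reading comes with each control period).
- camrig.get_image(name): name is "scene" or "side" or "wrist"; returns the picture (384x512x3 uint8, red, green, blue); there is no depth.
- camrig.camera_model(name): a dict with "vertical_fov" (degrees; the focal length in pixels is half the picture's height over the tangent of half this angle, whatever the lens; pixels are square), "cx", "cy" (the principal point, pixels), "k1" (the pictures are not rectified: a ray, as slopes to the right and down, at radius r is drawn at 1 + k1 r^2 times it, then the intrinsics apply), "rvec" (rotation vector, rad) and "tvec" (3), from world to camera coordinates, as OpenCV has them; the wrist camera has in their place "hand_eye" (4x4, takes a point from camera to tool coordinates, whose origin is the TCP and whose axes are the flange's). Camera axes: x right, y down, z forward; pixel columns grow to the right and rows downward; lengths in m; the calibration is good to about 2 mm. A picture is of the moment at which its call begins: read the wrist's pose just before it. camera_model takes no time and is no camera call.
- ctrl.close_job(): hands the job in; it is judged then, once.
The state is a dict: "time": time; "joint_positions": joint angles; "qd": joint speeds; "joint_torque": joint torques, N m; "position": TCP position; "tool_rot": TCP orientation; "ft_force": force on the tool from outside, world axes, zero at the start; "torque": the same for the moment, N m; "grip_width": opening from 0.0 (shut) to 1.0 (fully open); "grip_force": force on a finger pad.
Only numpy, scipy, OpenCV 4.12 (cv2) and the standard library are available. Lean on these libraries where they do the work, as an engineer would, in place of code of your own. Each camera call takes 0.05 s, during which the arm holds its last target. There are 200 camera calls.

TASK

Before a dosing run, press both syringe plungers in the twin dock: the free one goes fully home and stays docked, but one syringe is clogged inside, so press gently and stop when a plunger stiffens part-way, without forcing it. Draw the clogged syringe on its carrier level out of its channel and stand it upright, flat in the steel tray; leave the beaker, brown bottle and timer undisturbed.

Things in the scene. Friction and masses are not known exactly. Their poses are not given: they have to be found in the camera images.
- carrier_a: loose carrier (0.4 kg) with a steel syringe, in the left (+y) channel. Origin: centre of the foot plate's underside; x to the dock's rear, z up. Foot plate 76 (x) x 56 (y) x 8 mm. Barrel 32 mm across, z = 14 to 70 mm; on it a square gland block 32 x 32 mm, z = 70 to 98 mm, flats square to x and y: grip it here from above, the plunger standing up between the fingers.
- thumb_a: round black thumb plate on top of syringe a's plunger rod, 28 mm across, 5 mm thick; origin: centre of its top face, 137 mm above the carrier's underside when the plunger is fully drawn, 103 mm when fully home. Press it straight down.
- plunger_a (a joint): plunger of syringe a, m: 0 drawn, 0.034 fully home; starts at 0 to 0.005, stays where left. Free, it slides at a steady 3 to 5 N and stiffens only in the last 2 to 3 mm. In the clogged syringe (either one; it cannot be seen) it meets a deposit at about 0.012: resistance climbs 1.5 N per mm to some 13 N, then it is solid at about 0.019; let go, it springs back to about 0.014.
- bay_a (a point): middle of the left (+y) channel of the dock, on the channel floor; carrier_a stands here. x points to the closed rear, -x is the way out. Channel 80 mm long, 59 wide; lips 9.8 to 15 mm above its floor, 39 mm apart, hold the foot plate down with 1.8 mm play, so the carrier can only be drawn straight out to the front, level, by 80 mm or more.
- carrier_b: loose carrier (0.4 kg) with a steel syringe, in the right (-y) channel. Origin: centre of the foot plate's underside; x to the dock's rear, z up. Foot plate 76 (x) x 56 (y) x 8 mm. Barrel 32 mm across, z = 14 to 70 mm; on it a square gland block 32 x 32 mm, z = 70 to 98 mm, flats square to x and y: grip it here from above, the plunger standing up between the fingers.
- thumb_b: round black thumb plate on top of syringe b's plunger rod, 28 mm across, 5 mm thick; origin: centre of its top face, 137 mm above the carrier's underside when the plunger is fully drawn, 103 mm when fully home. Press it straight down.
- plunger_b (a joint): plunger of syringe b, m: 0 drawn, 0.034 fully home; starts at 0 to 0.005, stays where left. Free, it slides at a steady 3 to 5 N and stiffens only in the last 2 to 3 mm. In the clogged syringe (either one; it cannot be seen) it meets a deposit at about 0.012: resistance climbs 1.5 N per mm to some 13 N, then it is solid at about 0.019; let go, it springs back to about 0.014.
- bay_b (a point): middle of the right (-y) channel of the dock, on the channel floor; carrier_b stands here. x points to the closed rear, -x is the way out. Channel 80 mm long, 59 wide; lips 9.8 to 15 mm above its floor, 39 mm apart, hold the foot plate down with 1.8 mm play, so the carrier can only be drawn straight out to the front, level, by 80 mm or more.
- dock: fixed aluminium twin dock; origin on the worktop under the middle of its two channels, x to its rear. Channels along x at y = +55 and -55 mm, from x = -40 (open front) to 40 mm; floor 8 mm above the worktop. Behind them a manifold 50 mm high, hose barbs to 76 mm.
- tray: fixed shallow steel tray, 180 (x) x 210 (y) x 18 mm, walls and floor 3 mm thick; origin: centre of its underside, inner floor 3 mm above.
- beaker: glass beaker, 52 mm in diameter, 66 mm tall; bystander, origin at the centre of its underside.
- amber_bottle: brown bottle with black screw cap, 46 mm in diameter, 86 mm tall; bystander, origin at the centre of its underside.
- timer: small light-coloured desk timer, 59 x 64 x 28 mm; bystander, origin at the centre of its underside.

How it is judged:
At the end, for the whole second after the job is handed in: One plunger home (over 0.029 m), its carrier within 12 mm of its bay point; the other pressed to 0.008-0.025 m, its carrier at rest in the tray: underside under 7 mm above the tray's, within 65 (x) and 80 mm (y) of its centre, upright within 0.06 rad (((value of joint plunger_a above 0.029 m and horizontal distance between carrier_a and bay_a below 0.012 m and value of joint plunger_b between 0.008 and 0.025 m and x of carrier_b in the frame of tray between -0.065 and 0.065 m and y of carrier_b in the frame of tray between -0.08 and 0.08 m and z of carrier_b in the frame of tray below 0.007 m and angle between carrier_b's own z axis and vertical below 0.06 rad and linear speed of carrier_b below 0.02 m/s) or (value of joint plunger_b above 0.029 m and horizontal distance between carrier_b and bay_b below 0.012 m and value of joint plunger_a between 0.008 and 0.025 m and x of carrier_a in the frame of tray between -0.065 and 0.065 m and y of carrier_a in the frame of tray between -0.08 and 0.08 m and z of carrier_a in the frame of tray below 0.007 m and angle between carrier_a's own z axis and vertical below 0.06 rad and linear speed of carrier_a below 0.02 m/s))); the robot touches nothing.
It fails at once if a plunger is forced: more than 25 N on a thumb plate (contact force between any of the fingers, the arm and thumb_a above 25 N or contact force between any of the fingers, the arm and thumb_b above 25 N).
It fails at once if a syringe carrier is tipped: more than 0.2 rad from upright (angle between any of carrier_a, carrier_b's own z axis and vertical above 0.2 rad).
It fails at once if a bystander is moved by more than 20 mm (distance of any of beaker, amber_bottle, timer from where it was at the start of the episode above 0.02 m).
It also fails if it takes over 58 s, if anything falls off the work surface, if the arm or the gripper's body presses on something with over 40 N, if the wrist force passes 120 N, or if a joint passes its speed limit or range.

## Working session

There is one attempt and no reset: what is moved stays moved. The work goes in short steps, Python scripts to look and compute and a tool call to move; the robot and the scene stay as the last step left them, time stands still between calls to the robot, and variables do not carry over. Pictures are saved under pics/ and viewed, at most 10 in all, crops included, and the job is handed in when it is done.

```bash
ls; mkdir -p pics
```

Run:
```python
from bench import ctrl, camrig
import cv2
s=ctrl.get_state();print(s)
for n in("scene","side"):
    im=camrig.get_image(n);cv2.imwrite(f"pics/{n}0.png",im[:,:,::-1]);print(n,camrig.camera_model(n))
print(camrig.camera_model("wrist"))
a=cv2.imread("pics/scene0.png");b=cv2.imread("pics/side0.png")
```

```text
bench.py
pics
{'time': 0.0, 'joint_positions': array([-1.28988627,  0.32180452, -0.07005728,  1.45169009,  0.0226269 ,
        1.37080919, -0.05686571]), 'qd': array([-0.00142808,  0.00042197, -0.00032538, -0.00051004, -0.00148663,
        0.00115153, -0.00098383]), 'joint_torque': array([ 2.30906617e-04, -4.91287136e+01, -4.03555473e-01, -3.12529814e+01,
       -6.38858811e-02,  4.35153174e-02,  1.77083025e-04]), 'position': array([0.171302  , 0.62643553, 0.22146575]), 'tool_rot': array([-4.17776621e-01, -3.11356634e+00,  3.01754351e-03]), 'ft_force': array([-0.26577247, -0.1532876 , -0.03402862]), 'torque': array([ 0.0690846 , -0.06420097, -0.0307286 ]), 'grip_force': 0.0, 'grip_width': 0.9986067254207559}
scene {'vertical_fov': 54.80441902312358, 'cx': 253.2364501611038, 'cy': 191.65067734475815, 'k1': -0.11065912798320032, 'rvec': array([ 2.28892392, -1.29741607,  0.3755992 ]), 'tvec': array([-0.40964224,  0.44099897,  0.72120152])}
side {'vertical_fov': 54.96199406051109, 'cx': 261.4573140871812, 'cy': 190.05765986606198, 'k1': -0.04987948660728799, 'rvec': array([ 0.1303161 , -2.7516354 ,  1.46254809]), 'tvec': array([0.56203358, 0.18999226, 0.77755692])}
{'vertical_fov': 66.21238585376399, 'cx': 259.51891827329183, 'cy': 194.67065579098414, 'k1': -0.07123789810567317, 'hand_eye': array([[ 5.49478332e-04, -9.66496366e-01, -2.56679708e-01,
         7.08085955e-02],
       [ 9.99998431e-01,  9.63307798e-04, -1.48650635e-03,
        -1.40066130e-04],
       [ 1.68396455e-03, -2.56678489e-01,  9.66495379e-01,
        -1.62408052e-01],
       [ 0.00000000e+00,  0.00000000e+00,  0.00000000e+00,
         1.00000000e+00]])}
```

View pics/scene0.png

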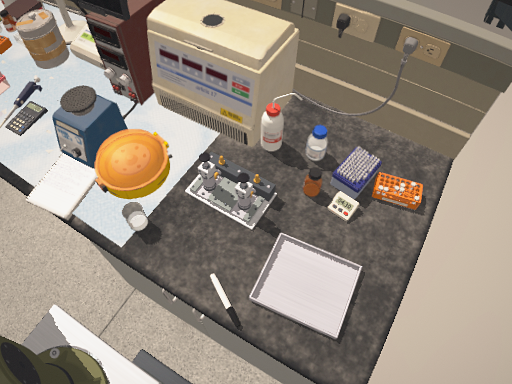

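View pics/side0.png

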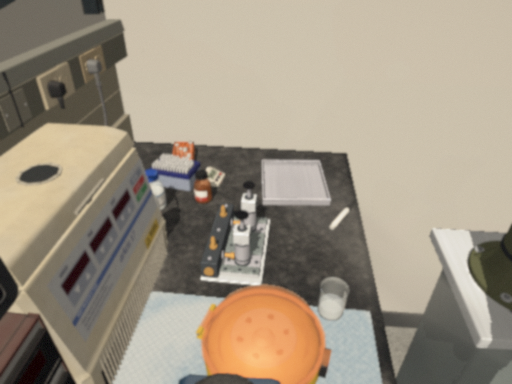

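Create h.py:
```python
import numpy as np,cv2
from bench import ctrl, camrig
from scipy.spatial.transform import Rotation as R
def model(n,st=None):
    m=camrig.camera_model(n); f=192/np.tan(np.radians(m["vertical_fov"])/2)
    if n=="wrist":
        T=np.eye(4);T[:3,:3]=R.from_rotvec(st["tool_rot"]).as_matrix();T[:3,3]=st["position"]
        W=T@m["hand_eye"]; Rc=W[:3,:3]; c=W[:3,3]
    else:
        Rc=cv2.Rodrigues(m["rvec"])[0].T; c=-Rc@m["tvec"]
    return m,f,Rc,c
def ray(n,uv,st=None):
    m,f,Rc,c=model(n,st); d=(np.array(uv,float)-[m["cx"],m["cy"]])/f; rd=np.hypot(*d); r=rd
    for _ in range(20): r=rd/(1+m["k1"]*r*r)
    d=d*(r/rd if rd>0 else 1); return c,Rc@np.array([*d,1.])
def onplane(n,uv,z,st=None):
    c,d=ray(n,uv,st); return c+d*(z-c[2])/d[2]
def proj(n,P,st=None):
    m,f,Rc,c=model(n,st); q=Rc.T@(np.array(P)-c); d=q[:2]/q[2]; return d*(1+m["k1"]*(d@d))*f+[m["cx"],m["cy"]]
def two(r1,r2):
    A=[];b=[]
    M=np.zeros((3,3));v=np.zeros(3)
    for c,d in(r1,r2):
        d=d/np.linalg.norm(d);P=np.eye(3)-np.outer(d,d);M+=P;v+=P@c
    X=np.linalg.solve(M,v);d=r1[1]/np.linalg.norm(r1[1]);return X,[np.linalg.norm(np.cross(X-c,d/np.linalg.norm(d))) for c,d in(r1,r2)]
```

Run:
```python
from h import *
np.set_printoptions(precision=3,suppress=True)
print("tray");T=[onplane("scene",p,.018) for p in[(284,235),(361,266),(338,334),(250,294)]];print(np.array(T))
print(two(ray("scene",(207,158)),ray("side",(240,214))),two(ray("scene",(245,187)),ray("side",(249,185))))
print("bottle",onplane("scene",(312,190),.0),"timer",onplane("scene",(344,206),.02),"beaker",onplane("scene",(138,228),.0))
a=cv2.imread("pics/scene0.png")[140:240,170:290];b=cv2.imread("pics/side0.png")[170:290,190:280]
a=cv2.resize(a,None,fx=4,fy=4,interpolation=2);b=cv2.resize(b,None,fx=3.33,fy=3.33,interpolation=2)
h=400;cv2.imwrite("pics/c0.png",np.hstack([a[:400],cv2.resize(b,(300,400))]))
```

```text
tray
[[ 0.578 -0.22   0.018]
 [ 0.6   -0.417  0.018]
 [ 0.43  -0.435  0.018]
 [ 0.409 -0.224  0.018]]
(array([0.608, 0.016, 0.137]), [np.float64(0.00021126282984672382), np.float64(0.00021126282984656252)]) (array([ 0.598, -0.102,  0.125]), [np.float64(0.006209952431655339), np.float64(0.006209952431655437)])
bottle [ 0.744 -0.218  0.   ] timer [ 0.73  -0.315  0.02 ] beaker [0.411 0.113 0.   ]
```

View pics/c0.png

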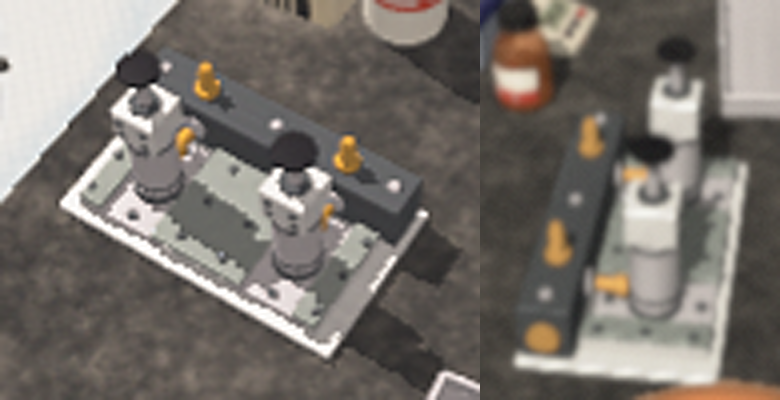

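Run:
```python
from h import *
np.set_printoptions(precision=4,suppress=True)
A=two(ray("scene",(204.5,157)),ray("side",(241.6,214.7)));B=two(ray("scene",(243.3,177.5)),ray("side",(249.2,185)))
print(A,B)
d=A[0]-B[0];print("sep",np.linalg.norm(d[:2]),"yaw",np.arctan2(-d[0],d[1]))
p=[onplane("scene",q,.006) for q in[(185.5,190.8),(252.5,228.75),(276,193)]];print(np.array(p))
e=p[0]-p[1];print("front",np.linalg.norm(e),np.arctan2(-e[0],e[1]));e=p[2]-p[1];print("side",np.linalg.norm(e),np.arctan2(e[1],e[0]))
s=ctrl.get_state();print(R.from_rotvec(s["tool_rot"]).as_matrix())
print("tray c",np.mean([onplane("scene",p,.018) for p in[(284,235),(361,266),(338,334),(250,294)]],0))
```

Add to h.py:
```python
def delta(P,yaw):
    "tool-axis shift and z turn to put TCP at P with tool y at angle yaw from world y"
    s=ctrl.get_state();M=R.from_rotvec(s["tool_rot"]).as_matrix()
    cur=np.arctan2(-M[0,1],M[1,1]); print("d",np.round(M.T@(np.array(P)-s["position"]),4),"turn",round(-(yaw-cur),4),"t",s["time"],"F",np.round(s["ft_force"],2))
```

Run:
```python
from h import *
print("bowl",two(ray("scene",(133,155)),ray("side",(266,335))),"blue",onplane("scene",(85,95),.15))
delta((.6036,-.034,.28),-.015)
```

```text
bowl (array([0.54594575, 0.2298026 , 0.06883322]), [np.float64(0.007879672497947857), np.float64(0.007879672497947835)]) blue [0.60775486 0.42623179 0.15      ]
d [-0.5911 -0.5233 -0.0575] turn -0.2517 t 0.1 F [-0.22  0.53 -0.27]
```

Units first: shifts go in units of 50 mm and turns go in units of 0.05 rad. So -0.43 m is -8.6, -0.591 m is -11.82, -0.2517 rad is -5.034.

Call:
inch_along([
  [[0, 0, -0.8, 0, 0], [-0.6, -0.5, -1.16, -0.4, 0], [-1.4, -1.2, -1.16, -0.8, 0], [-2.2, -1.9, -1.16, -1.2, 0], [-3, -2.6, -1.16, -1.6, 0], [-3.8, -3.3, -1.16, -2, 0], [-4.6, -4, -1.16, -2.4, 0], [-5.4, -4.7, -1.16, -2.8, 0], [-6.2, -5.4, -1.16, -3.2, 0], [-7, -6.1, -1.16, -3.6, 0], [-7.8, -6.8, -1.16, -4, 0], [-8.6, -7.5, -1.16, -4.4, 0], [-9.4, -8.2, -1.16, -4.8, 0], [-10.2, -8.9, -1.16, -5.034, 0], [-10.8, -9.6, -1.16, -5.034, 0], [-11.4, -10, -1.16, -5.034, 0], [-11.82, -10.46, -1.16, -5.034, 0], [-11.82, -10.46, -1.16, -5.034, 0], [-11.82, -10.46, -1.16, -5.034, 0]],
], clamp_n=20)

```text
time: 2.0
position: [0.6034, -0.0348, 0.2797]
tool_rot: [-0.029, -3.14, 0.001]
ft_force: [-1.3, 0.4, 0.9]
grip_width: 0.003
grip_force: 0.0
```

Run:
```python
from h import *
s=ctrl.get_state();im=camrig.get_image("wrist");cv2.imwrite("pics/w1.png",im[:,:,::-1])
import pickle;pickle.dump(s,open("w1.pkl","wb"))
delta((.6036,-.034,.28),-.015)
for P in[(.6046,.0212,.140),(.6026,-.0889,.138)]:print(proj("wrist",P,s))
```

```text
d [-0.0004 -0.0012 -0.0001] turn -0.0003 t 2.05 F [-0.28  0.6  -0.45]
[313.01356994 186.57967485]
[209.06060644 186.07151706]
```

View pics/w1.png

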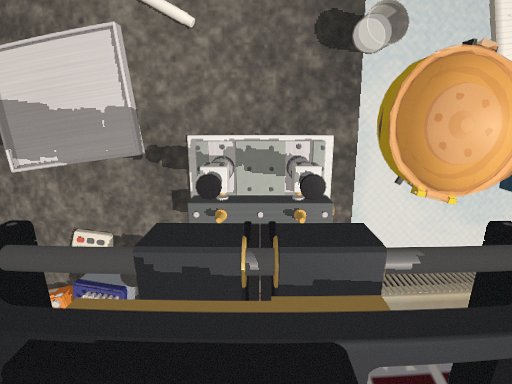

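Run:
```python
from h import *
import pickle;s=pickle.load(open("w1.pkl","rb"));im=cv2.imread("pics/w1.png");g=cv2.cvtColor(im,6)
np.set_printoptions(precision=4,suppress=True)
for x0,x1 in((192,226),(296,330)):
    m=(g[165:203,x0:x1]<28).astype(np.uint8);n,l,st,c=cv2.connectedComponentsWithStats(m);k=1+np.argmax(st[1:,4]);print(st[k],c[k]+[x0,165],onplane("wrist",c[k]+[x0,165],.1385,s))
w=(g>200);ys=[(x,140-5+0+np.argmax(w[128:150,x])-7) for x in range(195,330,8)]
P=np.array([onplane("wrist",y,.006,s) for y in ys]);print(np.polyfit(P[:,1],P[:,0],1))
delta((.6036,.0212,.15),-.015)
# bowl, tray
```

```text
Traceback (most recent call last):
ValueError: attempt to get argmax of an empty sequence
```

Run:
```python
from h import *
import pickle;s=pickle.load(open("w1.pkl","rb"));im=cv2.imread("pics/w1.png");g=cv2.cvtColor(im,cv2.COLOR_BGR2GRAY)
np.set_printoptions(precision=4,suppress=True)
for x0,x1 in((192,226),(296,330)):
    m=(g[165:203,x0:x1]<35).astype(np.uint8);n,l,st,c=cv2.connectedComponentsWithStats(m);k=1+np.argmax(st[1:,4]);print(st[k],c[k]+[x0,165],onplane("wrist",c[k]+[x0,165],.1385,s))
w=(g>190);ys=[(x,128+np.argmax(w[128:150,x])) for x in range(195,330,8)]
P=np.array([onplane("wrist",y,.006,s) for y in ys]);print(np.polyfit(P[:,1],P[:,0],1))
delta((.604,.0212,.15),-.015)
```

```text
[ 6 25  1  1  1] [198. 190.] [ 0.6066 -0.1009  0.1385]
[ 4 12  6 15 17] [301.4706 183.5882] [0.6015 0.0091 0.1385]
[0.0178 0.5584]
d [-0.0001  0.0539  0.1299] turn -0.0003 t 2.05 F [-0.28  0.6  -0.45]
```

To row units: 0.0545 m is 1.09, 0.13 m is 2.6.

Call:
inch_along([
  [[0, 0.54, 0.6, 0, 0], [0, 1.09, 1.4, 0, 0], [0, 1.09, 2.2, 0, 0], [0, 1.09, 2.6, 0, 0], [0, 1.09, 2.6, 0, 0], [0, 1.09, 2.6, 0, 0]],
])

```text
time: 2.65
position: [0.6043, 0.0228, 0.1513]
tool_rot: [0.02, 3.141, 0.001]
ft_force: [0.3, -0.6, 0.2]
grip_width: 0.005
grip_force: 0.0
```

Call:
inch_along([
  [[0, 0, 0.06, 0, 0], [0, 0, 0.12, 0, 0], [0, 0, 0.18, 0, 0], [0, 0, 0.22, 0, 0], [0, 0, 0.26, 0, 0], [0, 0, 0.26, 0, 0], [0, 0, 0.26, 0, 0]],
])

```text
time: 3.35
position: [0.6051, 0.0213, 0.1379]
tool_rot: [0.024, 3.14, 0.0]
ft_force: [1.1, 0.1, 2.7]
grip_width: 0.005
grip_force: 1.4
```

Run:
```python
from h import *
delta((.604,.0212,.129),-.0165)
```

```text
d [ 0.0011 -0.0001  0.0089] turn 0.0014 t 3.35 F [1.13 0.11 2.66]
```

To row units: 0.006 m is 0.12, 0.004 m is 0.08.

Call:
inch_along([
  [[0, 0, 0.04, 0, 0], [0, 0, 0.08, 0, 0], [0, 0, 0.12, 0, 0], [0, 0, 0.12, 0, 0], [0, 0, 0.12, 0, 0]],
])

```text
time: 3.85
position: [0.6047, 0.0212, 0.1316]
tool_rot: [0.024, 3.141, 0.0]
ft_force: [2.7, 1.7, 5.1]
grip_width: 0.001
grip_force: 1.9
```

Call:
inch_along([
  [[0, 0, 0.02, 0, 0], [0, 0, 0.04, 0, 0], [0, 0, 0.04, 0, 0], [0, 0, 0.04, 0, 0]],
])

```text
time: 4.25
position: [0.6051, 0.0212, 0.1302]
tool_rot: [0.024, 3.14, 0.0]
ft_force: [1.7, 0.9, 7.1]
grip_width: 0.006
grip_force: 3.1
```

Call:
inch_along([
  [[0, 0, 0.02, 0, 0], [0, 0, 0.04, 0, 0], [0, 0, 0.04, 0, 0], [0, 0, 0.04, 0, 0]],
])

```text
time: 4.65
position: [0.6051, 0.0213, 0.1287]
tool_rot: [0.024, 3.14, 0.001]
ft_force: [2.1, -0.3, 8.8]
grip_width: 0.004
grip_force: 4.2
```

Call:
inch_along([
  [[0, 0, -0.2, 0, 0], [0, 0, -0.6, 0, 0], [0, -0.6, -0.6, 0, 0], [0, -1.4, -0.6, 0, 0], [0, -2.2, -0.6, 0, 0], [0, -2.2, -0.6, 0, 0], [0, -2.2, -0.6, 0, 0]],
])

```text
time: 5.35
position: [0.6012, -0.0901, 0.1568]
tool_rot: [-0.029, -3.138, -0.0]
ft_force: [0.7, 1.1, 0.0]
grip_width: 0.006
grip_force: 0.0
```

Run:
```python
from h import *
delta((.6025,-.0889,.14),-.0165)
```

```text
d [-0.0013  0.0012  0.0168] turn -0.0018 t 5.35 F [0.74 1.11 0.01]
```

To row units: 0.026 m is 0.52, 0.024 m is 0.48.

Call:
inch_along([
  [[-0.02, 0.02, 0.16, 0, 0], [-0.02, 0.02, 0.32, 0, 0], [-0.02, 0.02, 0.38, 0, 0], [-0.02, 0.02, 0.44, 0, 0], [-0.02, 0.02, 0.48, 0, 0], [-0.02, 0.02, 0.52, 0, 0], [-0.02, 0.02, 0.52, 0, 0], [-0.02, 0.02, 0.52, 0, 0]],
])

```text
time: 6.15
position: [0.6037, -0.0879, 0.1315]
tool_rot: [-0.024, -3.141, 0.0]
ft_force: [0.7, 1.0, 2.2]
grip_width: 0.01
grip_force: 0.9
```

Call:
inch_along([
  [[0, 0, 0.02, 0, 0], [0, 0, 0.04, 0, 0], [0, 0, 0.06, 0, 0], [0, 0, 0.06, 0, 0], [0, 0, 0.06, 0, 0]],
])

```text
time: 6.65
position: [0.6038, -0.0878, 0.1285]
tool_rot: [0.024, 3.141, -0.0]
ft_force: [-0.4, 0.9, 2.8]
grip_width: 0.006
grip_force: 1.2
```

To row units: 0.014 m is 0.28, 0.012 m is 0.24.

Call:
inch_along([
  [[0, 0, 0.04, 0, 0], [0, 0, 0.08, 0, 0], [0, 0, 0.12, 0, 0], [0, 0, 0.16, 0, 0], [0, 0, 0.2, 0, 0], [0, 0, 0.24, 0, 0], [0, 0, 0.28, 0, 0], [0, 0, 0.28, 0, 0], [0, 0, 0.28, 0, 0]],
])

```text
time: 7.55
position: [0.6032, -0.0887, 0.1139]
tool_rot: [-0.024, -3.14, 0.002]
ft_force: [0.7, -0.1, -0.2]
grip_width: 0.006
grip_force: 0.0
```

Call:
inch_along([
  [[0, 0, 0.02, 0, 0], [0, 0, 0.04, 0, 0], [0, 0, 0.04, 0, 0], [0, 0, 0.04, 0, 0]],
])

```text
time: 7.95
position: [0.6035, -0.0886, 0.1127]
tool_rot: [-0.024, -3.141, 0.001]
ft_force: [-2.4, -1.4, 3.6]
grip_width: 0.002
grip_force: 2.0
```

Call:
inch_along([
  [[0, 0, 0.02, 0, 0], [0, 0, 0.02, 0, 0], [0, 0, 0.02, 0, 0]],
])

```text
time: 8.25
position: [0.6036, -0.0885, 0.1119]
tool_rot: [-0.024, -3.141, 0.001]
ft_force: [-3.1, -1.4, 5.7]
grip_width: 0.006
grip_force: 2.7
```

Call:
inch_along([
  [[0, 0, 0.02, 0, 0], [0, 0, 0.02, 0, 0], [0, 0, 0.02, 0, 0]],
])

```text
time: 8.55
position: [0.6037, -0.0886, 0.1119]
tool_rot: [0.024, 3.141, -0.0]
ft_force: [-4.5, -2.1, 9.3]
grip_width: 0.004
grip_force: 5.0
```

Call:
inch_along([
  [[0, 0, -0.4, 0, 0], [0, 0, -1.2, 0, 0], [0, 0.4, -2, 0, 0.5], [0, 1.2, -2.6, 0, 1], [0, 2, -2.6, 0, 1], [0, 2.2, -2.6, 0, 1], [0, 2.2, -2.6, 0, 1], [0, 2.2, -2.6, 0, 1]],
])

```text
time: 9.35
position: [0.6052, 0.021, 0.2398]
tool_rot: [-0.025, -3.141, 0.002]
ft_force: [0.1, -0.3, -0.3]
grip_width: 0.467
grip_force: 0.0
```

Run:
```python
from h import *
import pickle
s=ctrl.get_state();im=camrig.get_image("wrist");cv2.imwrite("pics/w2.png",im[:,:,::-1]);pickle.dump(s,open("w2.pkl","wb"))
c=cv2.resize(im[60:260,130:400,::-1],None,fx=2.9,fy=2.9,interpolation=2);cv2.imwrite("pics/w2c.png",c)
for P in[(.6046,.0212,.131),(.6026,-.0889,.111)]:print(proj("wrist",P,s))
delta((.604,.0212,.073),-.0165)
```

```text
[260.19822654 193.0910507 ]
[153.04111904 187.86606701]
d [0.0011 0.0013 0.1669] turn -0.001 t 9.4 F [ 0.09 -0.47 -0.68]
```

View pics/w2c.png

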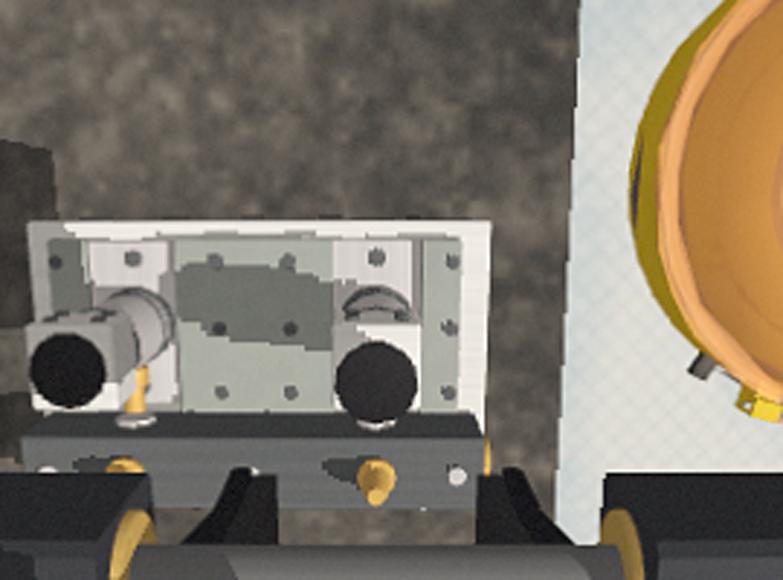

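To row units: 0.165 m is 3.3, 0.155 m is 3.1.

Call:
inch_along([
  [[0, 0, 0.6, 0, 1], [0, 0, 1.4, 0, 1], [0, 0, 2.2, 0, 1], [0, 0, 2.8, 0, 1], [0, 0, 3.1, 0, 1], [0, 0, 3.3, 0, 1], [0, 0, 3.3, 0, 1], [0, 0, 3.3, 0, 1]],
])

```text
time: 10.2
position: [0.6066, 0.0218, 0.077]
tool_rot: [0.025, 3.139, 0.0]
ft_force: [0.3, -0.3, 1.6]
grip_width: 1.0
grip_force: 0.0
```

Call:
inch_along([
  [[0, 0, 0, 0, 0.3], [0, 0, 0, 0, 0.3], [0, 0, 0, 0, 0.3], [0, 0, 0, 0, 0.3], [0, 0, 0, 0, 0.3], [0, 0, 0, 0, 0.3], [0, 0, 0, 0, 0.3]],
], clamp_n=20)

```text
time: 10.9
position: [0.6054, 0.0222, 0.0755]
tool_rot: [-0.024, -3.141, 0.0]
ft_force: [0.1, 0.4, 0.1]
grip_width: 0.445
grip_force: 0.0
```

Call:
inch_along([
  [[0, 0, 0, 0, 0.3], [0, 0, 0, 0, 0.3], [0, 0, 0, 0, 0.3], [0, 0, 0, 0, 0.3], [0, 0, 0, 0, 0.3]],
], clamp_n=25)

```text
time: 11.4
position: [0.6055, 0.0217, 0.0756]
tool_rot: [0.024, 3.141, -0.001]
ft_force: [0.6, -0.8, -0.4]
grip_width: 0.373
grip_force: 24.9
```

Call:
inch_along([
  [[0, 0, -0.016, 0, 0.3], [0, 0, -0.016, 0, 0.3], [0.06, 0, -0.016, 0, 0.3], [0.14, 0, -0.016, 0, 0.3], [0.24, 0, -0.016, 0, 0.3], [0.36, 0, -0.016, 0, 0.3], [0.36, 0, -0.016, 0, 0.3]],
])

```text
time: 12.1
position: [0.5862, 0.0226, 0.0762]
tool_rot: [-0.024, -3.14, -0.001]
ft_force: [-0.0, 0.9, -4.8]
grip_width: 0.362
grip_force: 24.9
```

Force −4.8 N ≈ the carrier's weight: lifted inside its play and sliding freely.

Call:
inch_along([
  [[0.2, 0, 0, 0, 0.3], [0.4, 0, 0, 0, 0.3], [0.6, 0, 0, 0, 0.3], [0.8, 0, 0, 0, 0.3], [1, 0, 0, 0, 0.3], [1.2, 0, 0, 0, 0.3], [1.4, 0, 0, 0, 0.3], [1.6, 0, 0, 0, 0.3], [1.7, 0, 0, 0, 0.3], [1.7, 0, 0, 0, 0.3]],
])

```text
time: 13.1
position: [0.5018, 0.0239, 0.0764]
tool_rot: [-0.023, -3.141, -0.001]
ft_force: [0.2, -0.3, -4.5]
grip_width: 0.366
grip_force: 24.9
```

Run:
```python
from h import *
T=np.array([onplane("scene",p,.018) for p in[(284,235),(361,266),(338,334),(250,294)]]);c=T.mean(0)
print(c,[np.linalg.norm(T[i]-T[i-1]) for i in range(4)])
delta((c[0],c[1],.12),-.07)
# tray from w1 wrist view too
import pickle;s=pickle.load(open("w1.pkl","rb"));W=np.array([onplane("wrist",p,.018,s) for p in[(118,23),(143,152),(12,171)]]);print(W,(W[0]+W[2])/2)
```

```text
[ 0.50434701 -0.32376176  0.018     ] [np.float64(0.16950696584790984), np.float64(0.19802390927207775), np.float64(0.17180833884134428), np.float64(0.21138364392229386)]
d [-0.0077 -0.3475 -0.0438] turn 0.0552 t 13.1 F [ 0.16 -0.29 -4.45]
[[ 0.40260518 -0.22226173  0.018     ]
 [ 0.57747083 -0.2045658   0.018     ]
 [ 0.60003853 -0.4187883   0.018     ]] [ 0.50132186 -0.32052502  0.018     ]
```

To row units: -0.14 m is -2.8, -0.04 m is -0.8.

Call:
inch_along([
  [[0, 0, -0.4, 0, 0.3], [0, 0, -0.8, 0, 0.3], [0, -0.4, -1, 0, 0.3], [0, -1, -1, 0, 0.3], [0, -1.6, -1, 0, 0.3], [0, -2.2, -1, 0, 0.3], [0, -2.8, -1, 0, 0.3], [0, -3.4, -1, 0, 0.3], [0, -4, -1, 0, 0.3], [0, -4.6, -1, 0, 0.3], [0, -5.2, -1, 0, 0.3], [0, -5.8, -1, 0, 0.3], [0, -6.4, -1, 0, 0.3], [0, -6.8, -1, 0, 0.3], [0, -6.92, -1, 0, 0.3], [0, -6.92, -1, 0, 0.3], [0, -6.92, -1, 0, 0.3]],
])

```text
time: 14.8
position: [0.4977, -0.3207, 0.126]
tool_rot: [-0.022, -3.141, -0.002]
ft_force: [-0.0, 0.6, -4.3]
grip_width: 0.362
grip_force: 24.9
```

Run:
```python
from h import *
delta((.502,-.322,.071),-.0165)
im=camrig.get_image("scene");cv2.imwrite("pics/s3.png",cv2.resize(im[120:360,160:420,::-1],None,fx=2.4,fy=2.4))
```

```text
d [-0.0043 -0.0013  0.055 ] turn 0.0028 t 14.8 F [-0.04  0.56 -4.29]
```

View pics/s3.png

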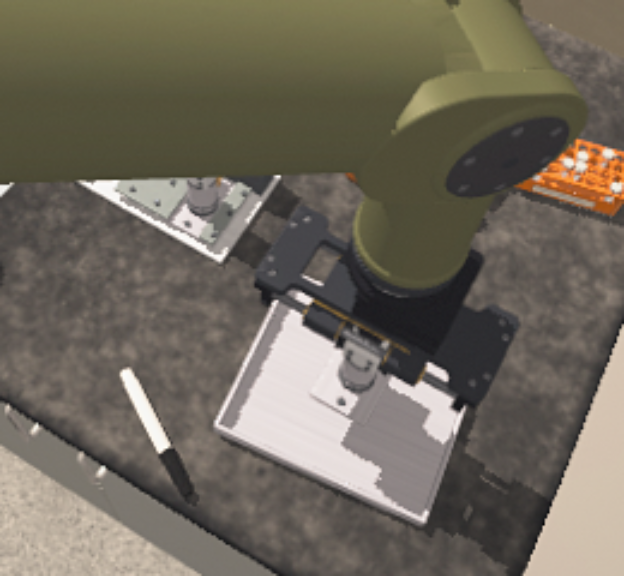

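To row units: 0.053 m is 1.06, 0.052 m is 1.04.

Call:
inch_along([
  [[-0.08, 0, 0.4, 0, 0.3], [-0.08, 0, 0.7, 0, 0.3], [-0.08, 0, 0.9, 0, 0.3], [-0.08, 0, 1, 0, 0.3], [-0.08, 0, 1.04, 0, 0.3], [-0.08, 0, 1.06, 0, 0.3], [-0.08, 0, 1.06, 0, 0.3], [-0.08, 0, 1.06, 0, 0.3]],
])

```text
time: 15.65
position: [0.5016, -0.3226, 0.0739]
tool_rot: [0.024, 3.141, -0.0]
ft_force: [-0.5, -0.3, -3.5]
grip_width: 0.365
grip_force: 24.9
```

Call:
inch_along([
  [[0, 0, 0.02, 0, 0.3], [0, 0, 0.03, 0, 0.3], [0, 0, 0.03, 0, 0.3]],
])

```text
time: 15.95
position: [0.5012, -0.3222, 0.0718]
tool_rot: [0.024, 3.141, 0.0]
ft_force: [-0.6, 0.2, -4.4]
grip_width: 0.366
grip_force: 24.9
```

To row units: 0.001 m is 0.02, 0.0005 m is 0.01.

Call:
inch_along([
  [[0, 0, 0.01, 0, 0.3], [0, 0, 0.02, 0, 0.3], [0, 0, 0.02, 0, 0.3], [0, 0, 0.02, 0, 0.3]],
])

```text
time: 16.35
position: [0.5012, -0.3223, 0.0708]
tool_rot: [0.024, 3.141, 0.0]
ft_force: [-0.2, 0.3, -4.0]
grip_width: 0.362
grip_force: 24.9
```

Call:
inch_along([
  [[0, 0, 0.01, 0, 0.3], [0, 0, 0.02, 0, 0.3], [0, 0, 0.02, 0, 0.3]],
])

```text
time: 16.65
position: [0.5014, -0.3224, 0.0705]
tool_rot: [0.024, 3.141, 0.0]
ft_force: [-1.7, 0.7, 1.6]
grip_width: 0.363
grip_force: 24.9
```

On the tray floor (force flipped to +1.6 N at the expected height). Release and retreat.

Call:
inch_along([
  [[0, 0, 0, 0, 0.6], [0, 0, 0, 0, 0.8], [0, 0, 0, 0, 0.9], [0, 0, 0, 0, 0.9], [0, 0, 0, 0, 0.9], [0, 0, 0, 0, 0.9], [0, 0, 0, 0, 0.9], [0, 0, 0, 0, 0.9]],
])

```text
time: 17.45
position: [0.5013, -0.3223, 0.0698]
tool_rot: [0.024, 3.141, 0.0]
ft_force: [-0.9, 0.7, 1.4]
grip_width: 0.887
grip_force: 0.0
```

Call:
inch_along([
  [[0, 0, -0.4, 0, 0.9], [0, 0, -1.2, 0, 0.9], [0, 0, -2, 0, 0.9], [0, 0, -2.8, 0, 0.9], [0, 0, -3.2, 0, 0.9], [0, 0, -3.2, 0, 0.9]],
])

```text
time: 18.05
position: [0.5028, -0.3236, 0.2335]
tool_rot: [0.024, 3.135, -0.004]
ft_force: [0.9, -0.4, -1.4]
grip_width: 0.901
grip_force: 0.0
```

Call:
inch_along([
  [[1, 0.6, 0, 0, 0.9], [1, 1.4, 0, 0, 0.9], [1, 2.2, 0, 0, 0.9], [1, 3, 0, 0, 0.9], [1, 3.6, 0, 0, 0.9], [1, 3.6, 0, 0, 0.9]],
])

```text
time: 18.65
position: [0.4538, -0.1361, 0.2285]
tool_rot: [-0.011, -3.14, -0.004]
ft_force: [0.3, -0.8, 0.4]
grip_width: 0.897
grip_force: 0.0
```

Run:
```python
from h import *
im=camrig.get_image("wrist");im2=camrig.get_image("side")
cv2.imwrite("pics/f.png",np.vstack([im[:240,:,::-1],cv2.resize(im2[120:300,150:370,::-1],(512,360))]))
```

```text
(no output)
```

View pics/f.png

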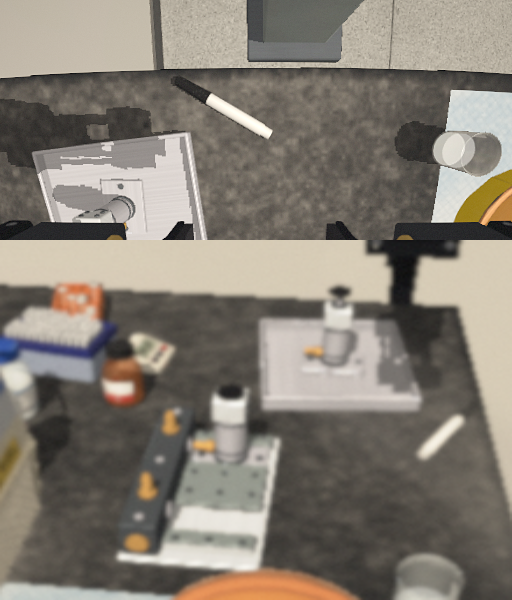

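Run:
```python
from h import *
im=camrig.get_image("scene")
for z in(.106,.111,.116,.121):print(z,proj("side",(.6032,-.0885,z)))
for z in(.11,.12,.126,.132):print(z,proj("side",(.5013,-.3223,z)))
```

```text
0.106 [248.33262479 196.69618748]
0.111 [248.33084036 194.86427049]
0.116 [248.32907633 193.01982893]
0.121 [248.32733326 191.16274784]
0.11 [294.94761698 149.17922813]
0.12 [295.20053535 145.92164567]
0.126 [295.35348546 143.95015505]
0.132 [295.50734287 141.96582783]
```

```bash
python3 -c "
from bench import ctrl, camrig
print(ctrl.close_job())"
```

```text
the job is handed in; nothing more can be done
None
```

The job is handed in; the judging printed no result. Syringe b was free: it is pressed home and still docked. Syringe a was clogged: pressing stopped at about 9 N, and it now stands upright in the tray with the bystanders untouched.

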